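Lock the shaker platform

TASK

Slide the pulled-out platform of the bench shaker back onto its spring buffer and lock it there with the wing handle: turn the wing clockwise out of its parking notch, over the cam, and let it sink fully into the low notch, so that the pin holds the platform when you let go. Feel your way home: do not ram or strain the shaker, and do not disturb the glassware and rack standing beside it.

Things in the scene. Friction and masses are not known exactly. Their poses are not given: they have to be found in the camera images.
- shaker: Bench flask shaker, white housing 300 x 270 mm, 85 mm high, with a lower nose and control panel on its front (-x) side. Origin: centre of the housing's underside, on the bench. x points to its back (the way the platform is pushed home), y to its left, z up. It stands firm. When the wing is let go once sunk, the buffer pushes the platform back up to 3 mm against the pin.
- platform_front (a point): Middle of the platform's front edge, on its top face, 120 mm above the bench. The platform is an aluminium plate 250 mm wide, 235 mm long, with a black mat and two small flasks clamped at its rear, their tops 210 mm above the bench. The wing's axis is 30 mm behind this point.
- wing_top (a point): Centre of the top of the black wing handle, on its upright turning axis, on the middle of the platform's front part; rides with the platform. The wing is a bar 64 mm long (point x axis), 14 mm thick (y), 24 mm tall (from this point down); under it 10 mm of space or more (2 mm when locked), then the steel cam sleeve. Parked this point is 174.5 mm above the bench, locked 166 mm.
- cam_sleeve (a point): Centre of the steel cam sleeve under the wing, 43 mm wide, at the height of its upper edge, 19 mm over the platform. A cross pin on the wing's stem rides on its edge: parking notch, ramp up, flat, then the deep low notch.
- pin_nose (a point): Flat nose of the 8 mm round locking pin, straight below the wing, under the platform. It drops 7 mm deep into an 11 mm hole in the keeper strip below, entering within about 2 mm of true home. The strip, with hole, buffer and end stop, is hidden and is set in slotted screws: true home lies up to 12 mm either way from the nominal.
- platform (a joint): Slide (m): 0 = nominal home, positive = pulled out to the front, starts 40 to 60 mm out. Friction 1 N. At 0 the wing's axis is 63 mm in front of the shaker's origin. A spring buffer begins 7 mm before true home with 4 N, reaches 12 N at true home and 23 N at a solid stop 9 mm past it. Let go unlocked, it is pushed out again. More than 40 N strains the shaker.
- plunger (a joint): Height of the wing with its pin (m): 0 = in the parking notch, pin drawn up; +0.0045 = on top of the cam; -0.0085 = fully down in the low notch, pin in its hole. A spring pulls it down with 8 to 12 N. If the pin is not over its hole it stands on the strip at about -0.002 and the wing cannot sink; sliding then takes 2 to 7 N more, until it drops.
- wing (a joint): Turn of the wing (rad), positive clockwise from above. 0 = parked (starts within 0.03), bar 1.40 rad anticlockwise of the shaker's x axis. From 0.1 to 0.85 the cam lifts it 4.5 mm, flat to 1.10, then the low notch: free to sink from 1.30 to the solid end of turn at 1.46. At 1.40 the bar lies along the slide. Turning takes under 0.2 N m.
- beaker: Glass beaker, 68 mm wide, 85 mm tall, loose on the bench left of the shaker. Origin: centre of its underside. To be left alone.
- reagent_bottle: Brown glass bottle with grey cap, 60 mm wide, 120 mm tall, loose on the bench right of the shaker. Origin: centre of its underside. To be left alone.
- tube_rack: White plastic tube rack, 100 x 60 mm, tubes 80 mm tall, loose on the bench left of the shaker. Origin: centre of its underside. To be left alone.

How it is judged:
By the outcome, as a careful person would: the job done as asked, in the order asked, and still so for the second after the job is handed in, with the robot touching nothing.
It also fails if it takes over 62 s, if anything falls off the work surface, if the arm or the gripper's body presses on something with over 40 N, if the wrist force passes 120 N, or if a joint passes its speed limit or range.

ROBOT

A 7-joint arm with a two-finger parallel gripper is mounted at the origin on the work surface. World frame = base frame: x ahead of the robot, y to its left, z up, the work surface at z = 0. Lengths are in mm, angles in rad, forces in N, time in s.
With the tool pointing down it reaches from about 425 to 825 mm from the base axis. Payload 3.6 kg.
Tool frame: the origin (TCP) lies on the centre line of the jaws, within the pads' length; the fingertips stand 22 mm ahead of it and the grasp point (between the pads) lies 3 mm ahead of it (bot.tips_ahead is the distance from the TCP to the fingertips, in mm); z points along the fingers, y is the line along which they close (so a half turn about z gives the same grasp; the last joint's range is limited). The gripper opens to 93 mm and grips with 3 to 60 N. Pads are 15 mm wide; open, the fingers measure 128 mm over their backs; the gripper's body (75 mm by 188 mm) begins 65 mm behind the grasp point.
Start: joints at [-1.234, 0.615, -0.013, 1.423, 0.008, 1.103, -0.04], TCP at [231.254, 607.441, 240.64] pointing down, gripper open.
Joint ranges: [-3.12, 3.12], [-0.3, 2.06], [-1.34, 1.32], [0.26, 2.42], [-1.36, 4.5], [0.01, 1.98], [-2.84, 2.84]. Speed limits (rad/s): [2.79, 2.79, 3.14, 3.14, 3.14, 3.14, 3.14].

INTERFACE

Orientations are given as a unit quaternion [x, y, z, w].
In Python, from workcell import bot, eyes gives the robot as it stands. The module is installed in compiled form; this text tells all that it offers.
- The arm moves only by the tool carry_out, never from a script. Its argument "deltas" is a list of rows, each a list of 3 entries, a list of its own where there are three numbers: the shift along the tool's x, y, z in m, then the turn about the tool's z in rad, then the opening, from 0 (shut) to 1 (fully open). In form: [[[dx, dy, dz], turn, grip], ...]. A call has exactly 5 rows; each row is the pose to reach, as a shift and turn from the pose commanded when the call began, along the tool's axes at that moment; what a row does not reach only later rows make up. A row lasts 1/10 s, in which the tool goes at most 50 mm and 8.59 degrees, less where a joint would pass 70% of its speed; a pose out of reach is approached as far as the arm can. A call with a gripper value outside its range is refused whole. The fingers move at their own pace and stop on an object; "newtons" is the grip in N (left out, the last holds). Time passes only in rows, so rows that repeat a pose let the fingers close, or fill a call up. It gives the time, the measured TCP pose, the force, the opening and the grip force at its end, in the units of the state.
- bot.observe(): the state, without advancing time (a new reading comes with each control period).
- eyes.camera(name): name is "side" or "top"; returns (picture, depth): 400x640x3 uint8, blue, green, red; 400x640 float32, mm along the optical axis (not along the pixel's ray), 0 where there is no reading.
- eyes.camera_model(name): a dict with "fx", "fy", "cx", "cy" (pixels), "eye" and "orientation" of the camera in the world. Camera axes: x right, y down, z forward; pixel columns grow to the right and rows downward; lengths in mm; the calibration is good to about 2 mm. A picture is of the moment at which its call begins. camera_model takes no time and is no camera call.
- bot.close_job(): hands the job in; it is judged then, once.
The state is a dict: "clock": time; "qpos": joint angles; "dq": joint speeds; "joint_efforts": joint torques, N m; "eef_pos": TCP position; "ee_rot": TCP orientation; "wrist_force": force on the tool from outside, world axes, zero at the start; "moment": the same for the moment, N m; "width": finger opening in mm; "gripper_force": force on a finger pad.
Only numpy, scipy, OpenCV 4.12 (cv2) and the standard library are available. Lean on these libraries where they do the work, as an engineer would, in place of code of your own. Each camera call takes 0.05 s, during which the arm holds its last target. There are 200 camera calls.

## Working session

There is one attempt and no reset: what is moved stays moved. The work goes in short steps, Python scripts to look and compute and a tool call to move; the robot and the scene stay as the last step left them, time stands still between calls to the robot, and variables do not carry over. Pictures are saved under pics/ and viewed, at most 10 in all, crops included, and the job is handed in when it is done.

Besides the shell and the picture viewer there is one more tool, called after "Call:" as name(argument=value, ...) on one line, values as JSON. carry_out: Moves the arm, as the interface text tells. Its arguments: {"type":"object","properties":{"deltas":{"type":"array"},"newtons":{"type":"number"}},"required":["deltas"]}

```bash
mkdir -p pics; python3 - <<'E'
from workcell import bot, eyes
import cv2
print(bot.observe())
for n in ("side","top"):
    p,d=eyes.camera(n); cv2.imwrite(f"pics/{n}0.png",p); print(n,eyes.camera_model(n))
E
```

```text
{'clock': 0.0, 'qpos': array([-1.23349687,  0.61591725, -0.01266208,  1.42487473,  0.00811169,
        1.10338339, -0.0404109 ]), 'dq': array([ 0.00028281,  0.00063257, -0.00130858, -0.00016349,  0.00031363,
       -0.00061736, -0.00033412]), 'joint_efforts': array([ 2.15847717e-05, -4.58935118e+01,  2.09034272e-01, -1.65742403e+01,
       -6.11160044e-02,  2.04927928e-02,  2.28094532e-04]), 'eef_pos': array([231.00056085, 606.79275965, 239.49025623]), 'ee_rot': array([ 1.80849915e-01,  9.83509890e-01, -1.24720307e-03, -2.19271791e-04]), 'wrist_force': array([ 1.08797814, -0.53752078,  0.75958024]), 'moment': array([0.01070786, 0.0079347 , 0.02945255]), 'gripper_force': 0.0, 'width': 92.84763418312029}
side {'fx': 361.19131189631526, 'fy': 361.19131189631526, 'cx': 320.338341326298, 'cy': 199.94876322253134, 'eye': array([491.99353161, 801.47698543, 623.40077881]), 'orientation': array([-0.03245255,  0.87657568, -0.47943891,  0.02646214])}
top {'fx': 373.9568425665318, 'fy': 373.9568425665318, 'cx': 321.0290781025096, 'cy': 202.4640796869844, 'eye': array([466.13660726,  28.88079985, 837.92975509]), 'orientation': array([ 0.70991062, -0.69981336,  0.05598661, -0.0561576 ])}
```

View pics/side0.png

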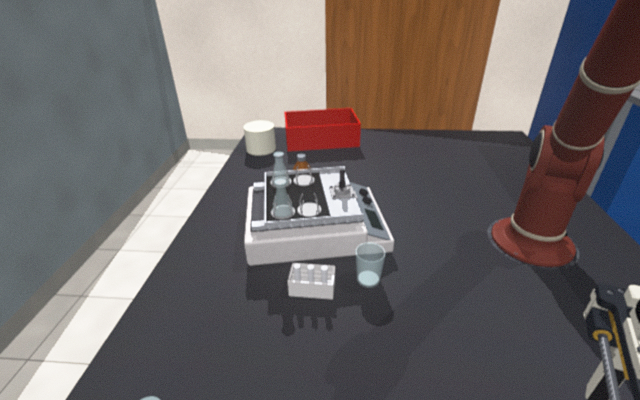

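View pics/top0.png

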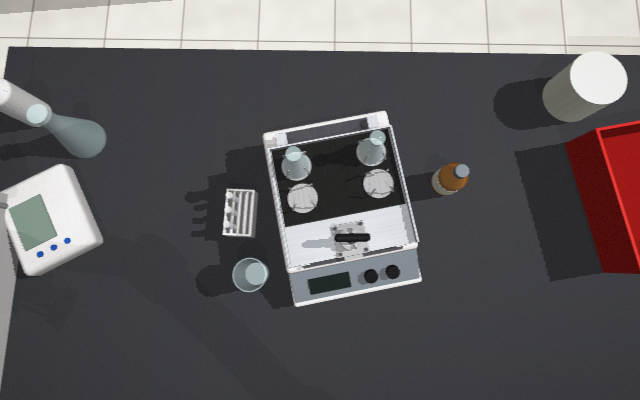

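The side view shows the shaker in the middle, with the wing at about (342,180), the rack at (312,280) and the beaker at (370,265). In the top view the wing bar is at (352,238), lying nearly crosswise. The platform is pulled out to about row 255–270, and the bottle stands at (452,180).

```bash
cat > h.py <<'E'
import numpy as np, cv2
from scipy.spatial.transform import Rotation as R
from workcell import bot, eyes
def ray(m,u,v,z):
    d=R.from_quat(m["orientation"]).apply([(u-m["cx"])/m["fx"],(v-m["cy"])/m["fy"],1.])
    return m["eye"]+d*(z-m["eye"][2])/d[2]
def world(m,d):
    v,u=np.indices(d.shape)
    c=np.stack([(u-m["cx"])/m["fx"]*d,(v-m["cy"])/m["fy"]*d,d],-1)
    W=R.from_quat(m["orientation"]).apply(c.reshape(-1,3)).reshape(d.shape+(3,))+m["eye"]
    W[d<=0]=np.nan
    return W
E
python3 - <<'E'
from h import *
m=eyes.camera_model("top"); p,d=eyes.camera("top"); W=world(m,d); g=p.max(2)
cv2.imwrite("pics/crop.png",cv2.resize(p[100:310,250:430],None,fx=2.8,fy=2.8,interpolation=cv2.INTER_CUBIC))
# wing
k=((g<60)&(abs(W[...,2]-172)<10)).astype(np.uint8); k[:220]=0;k[255:]=0;k[:,:325]=0;k[:,380:]=0
print("wing px",k.sum(), "z",np.nanmedian(W[k>0][:,2]))
v,u=np.nonzero(k); P=np.array([ray(m,a,b,174.5)[:2] for a,b in zip(u,v)]).astype(np.float32)
print("wing rect",cv2.minAreaRect(P),P.mean(0))
# plate: white pixels / mat at 120
k2=(abs(W[...,2]-120)<6); k2[:100]=0;k2[310:]=0;k2[:,:250]=0;k2[:,430:]=0
Q=W[k2][:,:2].astype(np.float32); print("plate",cv2.minAreaRect(Q))
mat=(k2&(g<45)).astype(np.uint8); c=max(cv2.findContours(mat,0,1)[0],key=cv2.contourArea)[:,0]
print("mat",cv2.minAreaRect(W[c[:,1],c[:,0],:2].astype(np.float32)))
for n,r in(("z85",(70,95)),):
    k3=(W[...,2]>r[0])&(W[...,2]<r[1]); k3[:,:260]=0;k3[:,425:]=0;k3[:100]=0;k3[310:]=0
    print(n,cv2.minAreaRect(W[k3][:,:2].astype(np.float32)))
E
```

```text
wing px 255 z 173.4753452880475
wing rect ((510.34710693359375, -25.932641983032227), (12.364282608032227, 60.26287841796875), 0.8204731345176697) [510.65628  -24.934984]
plate ((595.315185546875, -10.189926147460938), (232.59646606445312, 243.072509765625), 11.935328483581543)
mat ((633.3731079101562, -0.6775054931640625), (153.3277587890625, 235.2696075439453), 11.70344352722168)
z85 ((603.0069580078125, -1.32855224609375), (356.41912841796875, 317.463623046875), 3.0809524059295654)
```

View pics/crop.png

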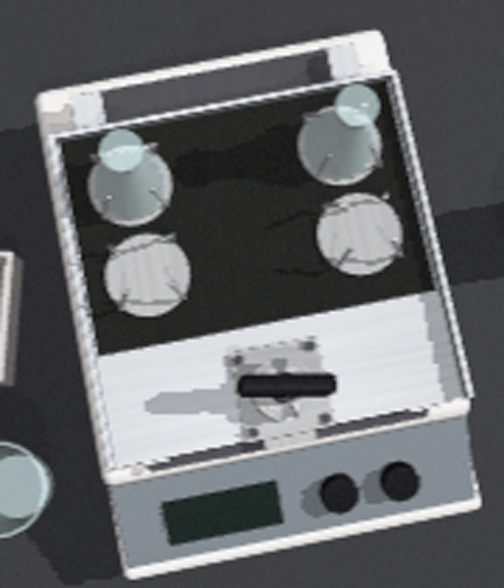

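The crop shows the wing bar lying across the platform with its centre at about (287,384) in the crop. The shaker is yawed about 11.7°, and there is free space around the wing. I'm setting off to a point above it.

Call:
carry_out(deltas=[[[-0.016,-0.016,-0.01],0,1],[[-0.048,-0.049,-0.02],0,1],[[-0.08,-0.082,-0.02],0,1],[[-0.113,-0.115,-0.02],0,1],[[-0.145,-0.148,-0.02],0,1]])

```text
clock: 0.65
eef_pos: [314.7, 415.5, 260.5]
ee_rot: [0.181, 0.984, -0.0, 0.0]
wrist_force: [0.5, -1.1, -0.4]
width: 93.1
gripper_force: 0.0
```

Call:
carry_out(deltas=[[[-0.032,-0.033,0],0,1],[[-0.064,-0.066,0],0,1],[[-0.096,-0.098,0],0,1],[[-0.128,-0.131,0],0,1],[[-0.16,-0.164,0],0,1]])

```text
clock: 1.15
eef_pos: [405.6, 205.5, 260.7]
ee_rot: [0.181, 0.984, 0.0, 0.0]
wrist_force: [0.9, 0.8, 0.8]
width: 93.1
gripper_force: 0.0
```

Call:
carry_out(deltas=[[[-0.032,-0.033,0],0.14,1],[[-0.064,-0.066,0],0.28,1],[[-0.096,-0.098,0],0.42,1],[[-0.128,-0.128,0],0.56,1],[[-0.145,-0.145,0],0.7,1]])

```text
clock: 1.65
eef_pos: [490.2, 16.0, 260.8]
ee_rot: [0.512, 0.859, -0.001, 0.001]
wrist_force: [0.7, -0.3, -0.7]
width: 93.6
gripper_force: 0.0
```

Call:
carry_out(deltas=[[[0,0,0],0.14,1],[[0,0,0],0.28,1],[[0,0,0],0.42,1],[[0,0,0],0.48,1],[[0,0,0],0.485,1]])

```text
clock: 2.15
eef_pos: [489.0, 20.4, 260.4]
ee_rot: [0.699, 0.715, -0.0, -0.0]
wrist_force: [0.1, -0.1, 0.2]
width: 92.9
gripper_force: 0.0
```

Call:
carry_out(deltas=[[[-0.02,0.01,0],0,1],[[-0.047,0.02,0.01],0,1],[[-0.047,0.02,0.03],0,1],[[-0.047,0.02,0.04],0,1],[[-0.047,0.02,0.04],0,1]])

```text
clock: 2.65
eef_pos: [509.0, -25.6, 219.1]
ee_rot: [0.699, 0.715, -0.001, -0.002]
wrist_force: [0.5, 0.0, -0.5]
width: 93.2
gripper_force: 0.0
```

```bash
python3 - <<'E'
from h import *
s=bot.observe(); print(s["eef_pos"],s["ee_rot"],s["qpos"])
m=eyes.camera_model("side"); p,d=eyes.camera("side")
q=p[130:240,280:400]; cv2.imwrite("pics/s1.png",cv2.resize(q,None,fx=5,fy=5,interpolation=cv2.INTER_CUBIC))
# predicted pixel of tcp and wing top
for P in (s["eef_pos"],[510.4,-26,174.5],s["eef_pos"]-[0,0,22]):
    c=R.from_quat(m["orientation"]).inv().apply(np.array(P)-m["eye"]); u=m["fx"]*c[0]/c[2]+m["cx"];v=m["fy"]*c[1]/c[2]+m["cy"]; print(u,v,(u-280)*5,(v-130)*5)
E
```

```text
[508.98883143 -25.5592134  219.14229806] [ 0.69876728  0.71534593 -0.00125925 -0.00170349] [-0.27011009  0.4475778   0.40274591  1.85894679 -0.22152796  0.88320738
  0.26274529]
343.00068642950464 158.35067263662833 315.0034321475232 141.75336318314166
342.14241120344536 173.818161379411 310.7120560172268 219.09080689705505
342.841402343721 166.1212702429174 314.20701171860486 180.60635121458702
```

View pics/s1.png

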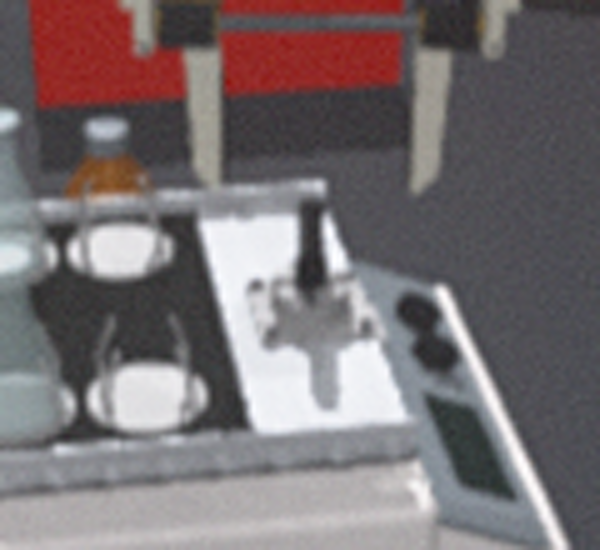

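The fingers straddle the wing: tips at about (210,185) and (420,190) in the crop, with the wing between them at (312,240). Next: descend and grip.

Call:
carry_out(deltas=[[[0,0.001,0.015],0,1],[[0,0.001,0.03],0,1],[[0,0.001,0.04],0,1],[[0,0.001,0.045],0,1],[[0,0.001,0.045],0,0.8]])

```text
clock: 3.2
eef_pos: [511.1, -25.9, 175.5]
ee_rot: [0.699, 0.715, -0.0, -0.0]
wrist_force: [-0.3, 0.1, 0.6]
width: 88.6
gripper_force: 0.0
```

Call:
carry_out(deltas=[[[0,0,0],0,0.3],[[0,0,0],0,0.2],[[0,0,0],0,0.1],[[0,0,0],0,0],[[0,0,0],0,0]], newtons=25)

```text
clock: 3.7
eef_pos: [511.3, -26.3, 175.8]
ee_rot: [0.699, 0.715, 0.0, 0.0]
wrist_force: [0.0, -0.3, 0.4]
width: 49.5
gripper_force: 0.0
```

Call:
carry_out(deltas=[[[0,0,0],0,0],[[0,0,0],0,0],[[0,0,0],0,0],[[0,0,0],0,0],[[0,0,0],0,0]])

```text
clock: 4.2
eef_pos: [511.1, -26.3, 175.6]
ee_rot: [0.699, 0.715, -0.0, -0.0]
wrist_force: [-0.9, 0.5, 0.6]
width: 13.5
gripper_force: 25.0
```

Call:
carry_out(deltas=[[[0.0007,0.0039,0],0,0],[[0.0014,0.0079,0],0,0],[[0.0022,0.0118,0],0,0],[[0.0029,0.0157,0],0,0],[[0.0036,0.0197,0],0,0]])

```text
clock: 4.7
eef_pos: [531.1, -22.0, 175.6]
ee_rot: [0.699, 0.715, -0.0, -0.0]
wrist_force: [-2.5, -1.1, 0.8]
width: 13.7
gripper_force: 25.0
```

Call:
carry_out(deltas=[[[0.0002,0.001,0],0,0],[[0.0004,0.002,0],0,0],[[0.0005,0.003,0],0,0],[[0.0007,0.0039,0],0,0],[[0.0009,0.0049,0],0,0]])

```text
clock: 5.2
eef_pos: [535.7, -21.1, 175.6]
ee_rot: [0.699, 0.715, -0.0, -0.0]
wrist_force: [-1.0, 0.6, 1.2]
width: 13.8
gripper_force: 25.0
```

```bash
python3 - <<'E'
from h import *
m=eyes.camera_model("top"); p,d=eyes.camera("top"); W=world(m,d)
s=bot.observe(); print(s["eef_pos"],s["wrist_force"],s["moment"])
# housing extents in rotated frame: points 40<z<95
a=0.204; e=np.array([np.cos(a),np.sin(a)]); n=np.array([-e[1],e[0]])
k=(W[...,2]>25)&(W[...,2]<112); k[:,:262]=0;k[:,425:]=0;k[:100]=0;k[310:]=0
Q=W[k]; w=np.array([511,-26.]); X=(Q[:,:2]-w)@e; Y=(Q[:,:2]-w)@n
f=(abs(Y)<170)&(X>-120)&(X<300); 
for lo,hi in((25,60),(60,80),(80,90),(90,112)):
    g=f&(Q[:,2]>=lo)&(Q[:,2]<hi); print(lo,g.sum(),np.percentile(X[g],[0,2,50,98,100]).round(),np.percentile(Y[g],[0,2,50,98,100]).round())
E
```

```text
[535.93746575 -21.02645745 175.60414113] [-2.18486934  0.43689628  0.4111768 ] [0.10375125 0.24028231 0.09395735]
25 213 [-111. -110.  -93.  -55.  -42.] [-137. -135. -119.  132.  133.]
60 432 [-86. -81. -55. 210. 258.] [-137. -132.  112.  134.  134.]
80 944 [-42. -39. 165. 255. 257.] [-135. -130.  112.  132.  133.]
90 190 [-37. -36. -17.  -5.  -4.] [ 73.  75.  92. 104. 104.]
```

Call:
carry_out(deltas=[[[0.0002,0.001,0],0,0],[[0.0004,0.002,0],0,0],[[0.0005,0.003,0],0,0],[[0.0007,0.0039,0],0,0],[[0.0009,0.0049,0],0,0]])

```text
clock: 5.75
eef_pos: [540.6, -20.1, 175.6]
ee_rot: [0.699, 0.715, 0.0, -0.0]
wrist_force: [-1.2, 1.5, 0.6]
width: 13.6
gripper_force: 25.0
```

Call:
carry_out(deltas=[[[0.0002,0.001,0],0,0],[[0.0004,0.002,0],0,0],[[0.0005,0.003,0],0,0],[[0.0007,0.0039,0],0,0],[[0.0009,0.0049,0],0,0]])

```text
clock: 6.25
eef_pos: [545.6, -19.0, 175.6]
ee_rot: [0.699, 0.715, 0.0, -0.0]
wrist_force: [-1.8, 1.3, 1.2]
width: 13.6
gripper_force: 25.0
```

Call:
carry_out(deltas=[[[0.0002,0.001,0],0,0],[[0.0004,0.002,0],0,0],[[0.0005,0.003,0],0,0],[[0.0007,0.0039,0],0,0],[[0.0007,0.0039,0],0,0]])

```text
clock: 6.75
eef_pos: [548.5, -18.4, 175.5]
ee_rot: [0.699, 0.715, -0.001, -0.001]
wrist_force: [-4.0, 2.7, 2.1]
width: 14.1
gripper_force: 25.0
```

Call:
carry_out(deltas=[[[0.0002,0.001,0],0,0],[[0.0004,0.002,0],0,0],[[0.0005,0.003,0],0,0],[[0.0005,0.003,0],0,0],[[0.0005,0.003,0],0,0]])

```text
clock: 7.25
eef_pos: [550.2, -18.1, 175.5]
ee_rot: [0.699, 0.715, -0.002, -0.002]
wrist_force: [-7.0, 0.3, 5.0]
width: 13.7
gripper_force: 25.0
```

Call:
carry_out(deltas=[[[0.0002,0.001,0],0,0],[[0.0004,0.002,0],0,0],[[0.0005,0.003,0],0,0],[[0.0005,0.003,0],0,0],[[0.0005,0.003,0],0,0]])

```text
clock: 7.75
eef_pos: [552.0, -17.8, 175.4]
ee_rot: [0.699, 0.715, -0.003, -0.003]
wrist_force: [-8.7, 1.2, 6.7]
width: 13.7
gripper_force: 25.0
```

Call:
carry_out(deltas=[[[0.0002,0.001,0],0,0],[[0.0004,0.002,0],0,0],[[0.0005,0.003,0],0,0],[[0.0007,0.0039,0],0,0],[[0.0007,0.0039,0],0,0]])

```text
clock: 8.25
eef_pos: [554.4, -17.3, 175.3]
ee_rot: [0.699, 0.715, -0.004, -0.004]
wrist_force: [-11.8, 0.9, 8.4]
width: 13.6
gripper_force: 25.0
```

```bash
cat > f.py <<'E'
from h import *
A=[]
for i in range(6):
    eyes.camera("side"); s=bot.observe(); A.append(np.r_[s["eef_pos"],s["wrist_force"],s["moment"]])
A=np.array(A); print(A.mean(0).round(2),A.std(0)[3:6].round(2)); print("F slide",(A.mean(0)[3:5]@[.979,.203]).round(2),s["qpos"][6],s["ee_rot"].round(4),s["clock"])
E
python3 f.py
```

```text
[ 5.5435e+02 -1.7350e+01  1.7534e+02 -1.1240e+01  6.6000e-01  8.9400e+00
  1.7000e-01  2.6300e+00  1.2000e-01] [0.27 0.61 0.1 ]
F slide -10.87 0.27201043323821666 [ 0.6995  0.7146 -0.0038 -0.0041] 8.55
```

Call:
carry_out(deltas=[[[0.0002,0.001,0],0,0],[[0.0004,0.002,0],0,0],[[0.0005,0.0028,0],0,0],[[0.0005,0.0028,0],0,0],[[0.0005,0.0028,0],0,0]], newtons=35)

```text
clock: 9.05
eef_pos: [556.1, -17.0, 175.3]
ee_rot: [0.7, 0.715, -0.005, -0.005]
wrist_force: [-13.8, 0.7, 10.2]
width: 14.1
gripper_force: 35.0
```

```bash
python3 f.py
```

```text
[ 5.5607e+02 -1.7010e+01  1.7530e+02 -1.3220e+01  3.3000e-01  1.0230e+01
  1.0000e-01  3.0300e+00  1.3000e-01] [0.23 0.49 0.43]
F slide -12.87 0.27070732326403446 [ 0.6995  0.7146 -0.0047 -0.005 ] 9.35
```

Call:
carry_out(deltas=[[[0,0,0],0.1,0],[[0,0,-0.0008],0.22,0],[[0,0,-0.0015],0.34,0],[[0,0,-0.0022],0.46,0],[[0,0,-0.003],0.58,0]])

```text
clock: 9.85
eef_pos: [555.5, -16.3, 177.2]
ee_rot: [0.875, 0.484, -0.007, -0.004]
wrist_force: [-13.4, 1.0, 5.9]
width: 13.8
gripper_force: 36.0
```

```bash
python3 f.py
```

```text
[ 5.5600e+02 -1.6290e+01  1.7799e+02 -1.3990e+01  1.3000e+00  1.0830e+01
  3.5000e-01  3.0600e+00  2.3000e-01] [0.69 0.49 0.93]
F slide -13.43 -0.19244176538904295 [ 0.8743  0.4853 -0.0056 -0.004 ] 10.15
```

Call:
carry_out(deltas=[[[0,0,-0.0007],0.12,0],[[0,0,-0.0014],0.24,0],[[0,0,-0.0017],0.36,0],[[0,0,-0.0017],0.46,0],[[0,0,-0.0017],0.48,0]])

```text
clock: 10.65
eef_pos: [556.4, -16.6, 178.3]
ee_rot: [0.965, 0.261, -0.006, -0.002]
wrist_force: [-9.7, -0.3, 1.4]
width: 13.7
gripper_force: 35.1
```

```bash
python3 f.py
```

```text
[ 5.5646e+02 -1.6760e+01  1.7819e+02 -9.4700e+00  1.8000e-01 -1.2300e+00
  1.7000e-01  2.3200e+00 -6.0000e-01] [0.23 0.14 0.42]
F slide -9.24 -0.5789147163412495 [ 0.9654  0.2607 -0.0062 -0.0022] 10.95
```

Call:
carry_out(deltas=[[[0,0,0],0.08,0],[[0,0,0.001],0.16,0],[[0,0,0.002],0.24,0],[[0,0,0.004],0.32,0],[[0,0,0.006],0.34,0]])

```text
clock: 11.45
eef_pos: [555.9, -16.7, 170.8]
ee_rot: [0.995, 0.095, -0.007, -0.0]
wrist_force: [-7.8, -0.7, -7.0]
width: 13.7
gripper_force: 35.0
```

```bash
python3 f.py
```

```text
[ 5.5588e+02 -1.6700e+01  1.7052e+02 -8.1100e+00 -7.8000e-01 -9.0300e+00
 -2.5000e-01  1.8000e+00 -0.0000e+00] [0.45 0.72 0.72]
F slide -8.09 -0.8414718653720656 [ 9.954e-01  9.560e-02 -7.500e-03 -2.000e-04] 11.75
```

Call:
carry_out(deltas=[[[0,0,0.001],0,0],[[0,0,0.002],0,0],[[0,0,0.003],0,0],[[0,0,0.004],0,0],[[0,0,0.004],0,0]])

```text
clock: 12.25
eef_pos: [556.0, -16.8, 168.4]
ee_rot: [0.995, 0.096, -0.007, -0.001]
wrist_force: [-10.9, -0.0, 1.4]
width: 13.3
gripper_force: 35.0
```

```bash
python3 f.py
```

```text
[ 5.5601e+02 -1.6780e+01  1.6836e+02 -1.1440e+01 -1.3000e-01  9.3000e-01
  1.0000e-02  2.4900e+00  1.0000e-02] [0.32 0.27 0.38]
F slide -11.22 -0.8373240577424598 [ 9.954e-01  9.560e-02 -6.900e-03 -8.000e-04] 12.55
```

```bash
python3 - <<'E'
from h import *
m=eyes.camera_model("side"); p,d=eyes.camera("side"); mt=eyes.camera_model("top")
def pr(P):
    c=R.from_quat(m["orientation"]).inv().apply(np.array(P)-m["eye"]); return np.array([m["fx"]*c[0]/c[2]+m["cx"],m["fy"]*c[1]/c[2]+m["cy"]])
s=bot.observe();e=np.array([.979,.203,0]);t=s["eef_pos"].copy()
u0,v0=285,140
cv2.imwrite("pics/s2.png",cv2.resize(p[v0:v0+70,u0:u0+90],None,fx=8,fy=8,interpolation=cv2.INTER_CUBIC))
for k in(-30,-15,15,30):
  for z in (166,172.5,142,148.5): t[2]=z; print(k,z,((pr(t+k*e)-[u0,v0])*8).round())
E
```

```text
-30 166 [406. 297.]
-30 172.5 [407. 279.]
-30 142 [406. 361.]
-30 148.5 [406. 343.]
-15 166 [361. 300.]
-15 172.5 [361. 283.]
-15 142 [361. 364.]
-15 148.5 [361. 347.]
15 166 [269. 307.]
15 172.5 [269. 289.]
15 142 [271. 371.]
15 148.5 [270. 354.]
30 166 [223. 310.]
30 172.5 [223. 293.]
30 142 [225. 374.]
30 148.5 [225. 357.]
```

View pics/s2.png

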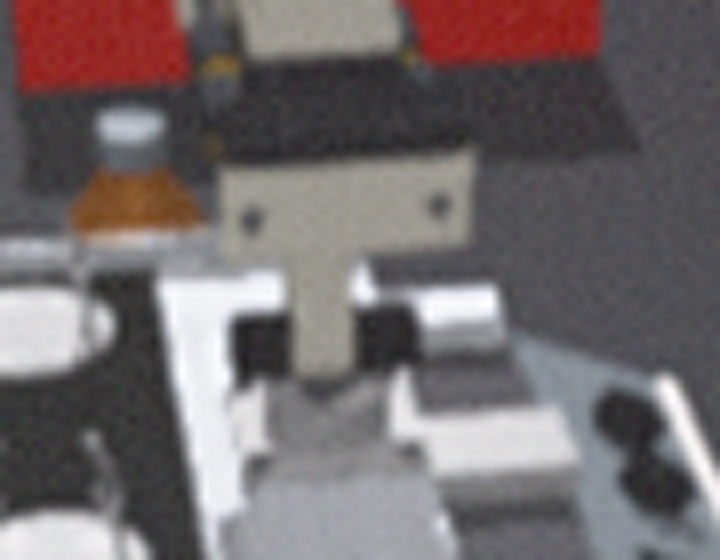

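The wing's ends are visible on both sides of the finger, with their tops at about (400,300) and (250,313). That matches the 166 mm locked height (predicted 297 and 310) rather than the unsunk one. To test the hold, I'll relax the push before letting go.

Call:
carry_out(deltas=[[[-0.001,0,0],0,0],[[-0.002,0,0],0,0],[[-0.0035,0,0],0,0],[[-0.005,0,0],0,0],[[-0.005,0,0],0,0]])

```text
clock: 13.1
eef_pos: [555.2, -16.8, 168.6]
ee_rot: [0.995, 0.096, -0.002, -0.0]
wrist_force: [-3.8, 0.4, -9.6]
width: 14.1
gripper_force: 35.0
```

```bash
python3 f.py
```

```text
[ 5.5528e+02 -1.6820e+01  1.6872e+02 -5.1100e+00 -3.0000e-02 -1.2550e+01
 -3.0000e-02  1.1100e+00 -2.0000e-02] [0.78 0.57 1.21]
F slide -5.01 -0.8328740926386485 [ 9.954e-01  9.620e-02 -2.400e-03 -2.000e-04] 13.4
```

Call:
carry_out(deltas=[[[0,0,0.001],0,0],[[-0.001,0,0.002],0,0],[[-0.002,0,0.002],0,0],[[-0.003,0,0.002],0,0],[[-0.003,0,0.002],0,0]])

```text
clock: 13.9
eef_pos: [554.9, -16.9, 168.7]
ee_rot: [0.995, 0.097, 0.001, -0.0]
wrist_force: [-1.7, 1.4, -6.9]
width: 14.1
gripper_force: 35.0
```

```bash
python3 f.py
```

```text
[ 5.5491e+02 -1.6950e+01  1.6861e+02 -2.1600e+00  2.4700e+00 -7.2300e+00
  5.7000e-01  6.1000e-01 -3.0000e-02] [0.49 0.26 0.27]
F slide -1.62 -0.8281407413377023 [ 9.953e-01  9.650e-02  7.000e-04 -3.000e-04] 14.2
```

The pin holds: the slide force is almost gone and the platform has stayed put. Next I'll unload the vertical force, release and retreat.

Call:
carry_out(deltas=[[[0,0,0.0006],0,0],[[0,0,0.0013],0,0],[[0,0,0.0013],0,0],[[0,0,0.0013],0,0.4],[[0,0,0.0013],0,0.5]])

```text
clock: 14.7
eef_pos: [556.8, -19.7, 168.9]
ee_rot: [0.995, 0.096, 0.003, 0.002]
wrist_force: [-0.1, -0.4, 0.6]
width: 25.4
gripper_force: 0.0
```

Call:
carry_out(deltas=[[[0,0,0],0,0.5],[[0,0,0],0,0.5],[[0,0,0],0,0.5],[[0,0,-0.01],0,0.5],[[0,0,-0.03],0,0.5]])

```text
clock: 15.2
eef_pos: [553.4, -17.4, 196.7]
ee_rot: [0.995, 0.096, -0.001, 0.0]
wrist_force: [0.0, -0.6, 0.4]
width: 46.3
gripper_force: 0.0
```

Call:
carry_out(deltas=[[[0,0,-0.03],0,0.5],[[0,0,-0.07],0,0.5],[[-0.04,0,-0.09],0,0.5],[[-0.08,0,-0.09],0,0.5],[[-0.09,0,-0.09],0,0.5]])

```text
clock: 15.7
eef_pos: [462.3, -36.6, 288.2]
ee_rot: [0.996, 0.094, -0.0, -0.001]
wrist_force: [-0.1, -0.4, -0.3]
width: 46.3
gripper_force: 0.0
```

```bash
python3 - <<'E'
from h import *
p,d=eyes.camera("side"); q,dt=eyes.camera("top"); m=eyes.camera_model("side"); s=bot.observe(); print(s["eef_pos"],s["wrist_force"])
def pr(P):
    c=R.from_quat(m["orientation"]).inv().apply(np.array(P)-m["eye"]); return np.array([m["fx"]*c[0]/c[2]+m["cx"],m["fy"]*c[1]/c[2]+m["cy"]])
e=np.array([.979,.203,0]);a=p[140:210,285:375]
for k in(-30,30):
  for z in (166,172.5,142): print(k,z,((pr(np.array([553,-17,z])+k*e)-[285,140])*6).round())
a=cv2.resize(a,None,fx=6,fy=6,interpolation=cv2.INTER_CUBIC)
b=cv2.resize(q[90:320,200:480],(540,444)); b=b[:420]
cv2.imwrite("pics/end.png",cv2.resize(np.vstack([a,np.zeros((0,540,3),np.uint8)]),None,fx=1,fy=1)); cv2.imwrite("pics/endt.png",b)
E
```

```text
[464.87467333 -35.11368305 287.918107  ] [ 0.12781324  0.10530257 -0.26972835]
-30 166 [312. 223.]
-30 172.5 [312. 209.]
-30 142 [311. 270.]
30 166 [174. 233.]
30 172.5 [174. 219.]
30 142 [176. 281.]
```

View pics/end.png

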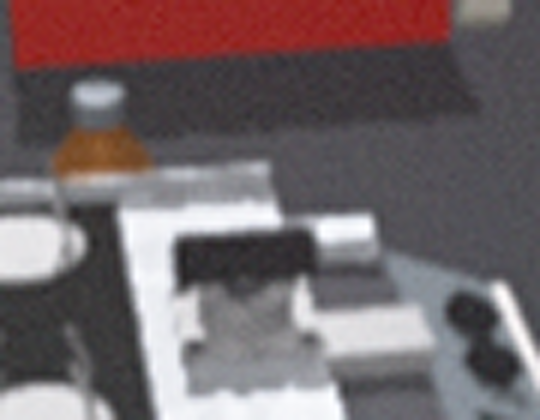

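View pics/endt.png

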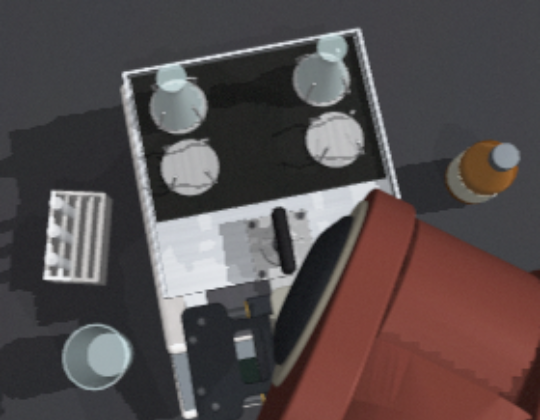

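The end pictures show the wing lying along the slide and fully sunk. Its tops are at (180,237) and (310,230), right for 166 mm. The platform is home, and the beaker, rack and bottle have not moved.

```bash
python3 -c "
from workcell import bot
print(bot.close_job())"
```

```text
the job is handed in; nothing more can be done
None
```

The platform is back on its buffer and locked: the wing is turned and fully sunk, the pin held when I let go, nothing beside the shaker was disturbed, and the job was handed in at about 16 s.

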